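# Pin a leg bracket to a stool frame

## Task

Lay the drilled angle bracket flat on the stool frame's lug, its hole over the lug's hole and its upright flange standing over the rail, square with the frame. Then drop the pin with the tall round knob (from the wooden stand) down through both holes until its collar rests on the bracket.

Things in the scene. Friction and masses are not known exactly. Their poses are not given: they have to be found in the camera images.
- frame: Beige stool frame of 40 mm high tube, 240 x 220 mm, clamped to the bench. A 60 mm wide, 12 mm thick lug on its near rail, top flush with the tube, has a 27 mm through hole, free space below. Origin: hole axis at the lug's top, 40 mm above the bench. x points from hole to rail (lug x -30 to +35 mm, rail +35 to +65 mm), y along the rail, z up.
- bracket: Loose steel angle bracket, 0.35 kg, lying on its foot: foot 93 x 60 mm, 6 mm thick, with a 27 mm through hole; upright flange 8 mm thick, 60 mm wide along one end. Origin: hole axis at the foot's underside. x points from hole to flange (foot x -28 to +65 mm, flange's mid-plane +61 mm), z up. The like bracket without a hole is not wanted.
- flange_top (a point): Middle of the top edge of the drilled bracket's flange: 61 mm from the hole's axis along the bracket's x, 56 mm above the foot's underside. The flange can be pinched from above across its 8 mm thickness (along the bracket's x).
- pin: Steel pin with tall round black knob, 0.15 kg, hanging by its collar in a fixed wooden stand (50 mm high, 3 holes 65 mm apart) beside a T-headed and a bare low-headed pin. Origin: axis at the collar's underside, z up; x starts along the stand's row: close fingers along y. Shank 18 mm thick, 36 long, last 16 tapering to 8. Collar 40 wide, 5 thick; knob 24 wide, from 5 to 43 mm up.

How it is judged:
By the outcome, as a careful person would: the job done as asked, in the order asked, and still so for the second after the job is handed in, with the robot touching nothing.
It also fails if it takes over 58 s, if anything falls off the work surface, if the arm or the gripper's body presses on something with over 40 N, if the wrist force passes 120 N, or if a joint passes its speed limit or range.

## Robot

A 6-joint arm with a two-finger parallel gripper is mounted at the origin on the work surface. World frame = base frame: x ahead of the robot, y to its left, z up, the work surface at z = 0. Lengths are in m, angles in rad, forces in N, time in s.
With the tool pointing down it reaches from about 0.325 to 0.9 m from the base axis. Payload 6.1 kg.
Tool frame: the origin (TCP) lies between the finger pads, 19 mm behind the fingertips; this is the grasp point; z points along the fingers, y is the line along which they close (so a half turn about z gives the same grasp; the last joint's range is limited). The gripper opens to 87 mm and grips with 3 to 60 N. Pads are 19 mm wide; open, the fingers measure 117 mm over their backs; the gripper's body (75 mm by 190 mm) begins 51 mm behind the grasp point.
Start: joints at [1.176, 0.22, 1.526, -0, 1.395, -0.126], TCP at [0.166, 0.603, 0.241] pointing down, gripper open.
Joint ranges: [-2.98, 2.98], [-0.91, 2.08], [0.09, 2.57], [-1.24, 4.39], [0.2, 2.65], [-2.68, 2.68]. Speed limits (rad/s): [2.57, 2.57, 3.01, 3.14, 3.14, 3.14].

## Interface

Orientations are given as a rotation vector (axis times angle).
In Python, from rig import env gives the robot as it stands.
- The arm moves only by the tool shift_gripper, called after ">>>" as name([rows], argument=value, ...), one row to a line, values as JSON. Schema: {"type":"object","properties":{"deltas":{"type":"array","items":{"type":"array","items":{"type":"array","items":{"type":"number"},"minItems":7,"maxItems":7},"minItems":1,"maxItems":20},"minItems":1,"maxItems":1},"grip_force":{"type":"number"},"only":{"type":"string"},"quiet":{"type":"boolean"},"lines":{"type":"string"}},"required":["deltas"],"additionalProperties":false}. deltas is a list that holds a single list of rows (three levels of brackets), with 1 to 20 rows, each of 7 numbers: the opening from 0.0 (shut) to 1.0 (fully open), then dx, dy, dz in normalised numbers (1 is 80 cm), then a rotation vector rx, ry, rz in normalised numbers (1 is 2 pi rad); each row is the pose to reach, as a shift and turn from the pose commanded when the call began, along the tool's axes at that moment; what a row does not reach only later rows make up. A row lasts 1/8 s, in which the tool goes at most 0.0625 m and 0.188 rad, less where a joint would pass 70% of its speed; a pose out of reach is approached as far as the arm can. The fingers move at their own pace and stop on an object; grip_force is the grip in N (left out, the last holds). Time passes only in rows, so rows that do not move let the fingers close. The tool returns the time, the measured TCP pose, the force, the opening and the grip force at its end. only (a regular expression) keeps the lines of the reply that match it, lines (a string "A,B") keeps lines A to B, and quiet returns only ok. No shift or turn number may pass 1 either way. Input that does not fit is refused with a message, and nothing moves.
- env.read_state(): the state, without advancing time (a new reading comes with each control period).
- env.get_image(name): name is "scene" or "top" or "wrist"; returns a dict with "img" (420x560x3 uint8, red, green, blue), "vertical_fov" (degrees; the focal length in pixels is half the picture's height over the tangent of half this angle, whatever the lens; pixels are square), "cx", "cy" (the principal point, pixels), "distortion" ([k1, k2, p1, p2, k3] as OpenCV has them; the pictures are not rectified), "rvec" (rotation vector, rad) and "tvec" (3), from world to camera coordinates, as OpenCV has them. Camera axes: x right, y down, z forward; pixel columns grow to the right and rows downward; lengths in m; the calibration is good to about 2 mm. A picture is of the moment at which its call begins. There is no depth.
- env.sign_off(): hands the job in; it is judged then, once.
The state is a dict: "time_s": time; "q": joint angles; "joint_velocities": joint speeds; "effort": joint torques, N m; "ee_pos": TCP position; "eef_rot": TCP orientation; "ft_force": force on the tool from outside, world axes, zero at the start; "moment": the same for the moment, N m; "finger_gap": opening from 0.0 (shut) to 1.0 (fully open); "grasp_force": force on a finger pad.
Only numpy, scipy, OpenCV 4.12 (cv2) and the standard library are available. Lean on these libraries where they do the work, as an engineer would, in place of code of your own. Each camera call takes 0.05 s, during which the arm holds its last target. There are 200 camera calls.

## Working session

There is one attempt and no reset: what is moved stays moved. The work goes in short steps, Python scripts to look and compute and a tool call to move; the robot and the scene stay as the last step left them, time stands still between calls to the robot, and variables do not carry over. Pictures are saved under pics/ and viewed, at most 11 in all, crops included, and the job is handed in when it is done.

```bash
ls; mkdir -p pics; cat > h.py <<'E'
import numpy as np, cv2
from rig import env
def get(n,save=None):
    d=env.get_image(n)
    if save: cv2.imwrite('pics/'+save,d['img'][:,:,::-1])
    return d
def K(d):
    f=d['img'].shape[0]/2/np.tan(np.radians(d['vertical_fov'])/2)
    return np.array([[f,0,d['cx']],[0,f,d['cy']],[0,0,1.]])
def ray(d,uv):
    p=cv2.undistortPoints(np.array(uv,float).reshape(-1,1,2),K(d),np.array(d['distortion'],float))[:,0]
    R=cv2.Rodrigues(np.array(d['rvec'],float))[0]; t=np.array(d['tvec'],float).ravel()
    v=np.c_[p,np.ones(len(p))]@R
    return -R.T@t, v/np.linalg.norm(v,axis=1)[:,None]
def onplane(d,uv,z):
    c,v=ray(d,uv); return c+v*((z-c[2])/v[:,2])[:,None]
def tri(obs):
    A=0;b=0;rs=[]
    for d,uv in obs:
        c,v=ray(d,[uv]); P=np.eye(3)-np.outer(v[0],v[0]); A=A+P; b=b+P@c; rs.append((P,c))
    x=np.linalg.solve(A,b); return x,[np.linalg.norm(P@(x-c)) for P,c in rs]
def proj(d,X):
    return cv2.projectPoints(np.array(X,float).reshape(-1,3),np.array(d['rvec'],float),np.array(d['tvec'],float),K(d),np.array(d['distortion'],float))[0][:,0]
E
python3 - <<'E'
from h import *
for n in('top','scene','wrist'):
    d=get(n,n+'0.png'); print(n,d['vertical_fov'],ray(d,[[280,210]]))
E
```

```text
pics
rig.py
top 44.61816159606363 (array([ 0.42119198, -0.01856509,  1.05434603]), array([[ 0.08349331,  0.05872433, -0.99477652]]))
scene 48.322907363520976 (array([ 1.22845607, -0.03196561,  0.65562802]), array([[-0.7750604 ,  0.03448458, -0.63094547]]))
wrist 62.209688317580124 (array([0.10307018, 0.61972352, 0.38294634]), array([[ 0.22562144, -0.05163843, -0.97284554]]))
```

View pics/top0.png

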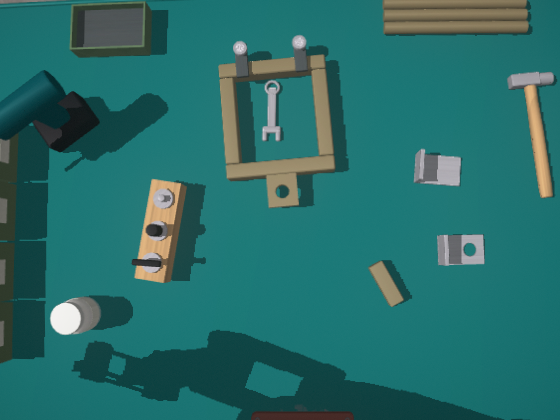

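View pics/scene0.png

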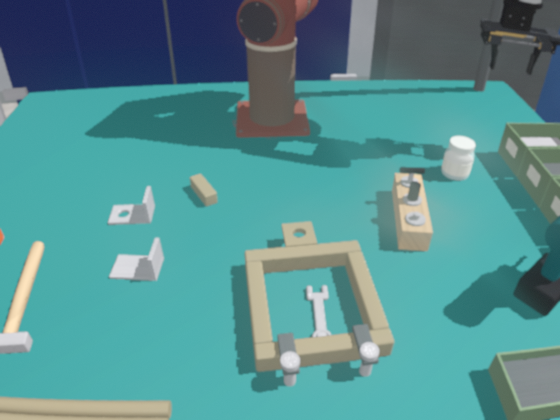

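The top view shows the lug hole at about (282,191), with the rail above it. The drilled bracket's hole is at (469,250) with its flange to the left at about x=448. The round knob is at (155,230), the middle pin in the stand. The scene view agrees: lug hole (299,233), bracket hole (124,213), knob (414,190).

```bash
cat >> h.py <<'E'
def mask_nonteal(img):
    h=cv2.cvtColor(img,cv2.COLOR_RGB2HSV)
    return ((h[...,0]<75)|(h[...,0]>100)|(h[...,1]<110)).astype(np.uint8)*255
def holes(d,box,amin=15):
    x0,y0,x1,y1=box
    im=cv2.resize(d['img'][y0:y1,x0:x1],None,fx=4,fy=4,interpolation=cv2.INTER_CUBIC)
    m=mask_nonteal(im)
    cs,hi=cv2.findContours(m,cv2.RETR_CCOMP,cv2.CHAIN_APPROX_NONE)
    out=[]
    for c,h in zip(cs,hi[0]):
        a=cv2.contourArea(c)/16
        if a<amin: continue
        e=cv2.fitEllipse(c)
        f=lambda p:((np.array(p)+.5)/4-.5+[x0,y0])
        out.append(('hole' if h[3]>=0 else 'outer',a,f(e[0]),np.array(e[1])/4,f(cv2.boxPoints(cv2.minAreaRect(c)))))
    return out
E
python3 - <<'E'
from h import *
np.set_printoptions(precision=4,suppress=True)
T=get('top');S=get('scene')
for n,d,bs in(('top',T,[(255,165,310,215),(425,220,500,280)]),('scene',S,[(275,215,325,255),(100,180,165,230)])):
    for b in bs:
        for o in holes(d,b): print(n,o[0],o[1],o[2],o[3],o[4].round(1).tolist() if o[0]=='outer' else '')
for n,p,z in(('lughole',(282,191),.04),('brhole',(469,250),.006),('knob',(155,229),.093)): print(n,onplane(T,[p],z))
print(tri([(T,(282,191)),(S,(299,233))]),tri([(T,(469,250)),(S,(124,213))]),tri([(T,(155,229)),(S,(415,184))]))
E
```

```text
top outer 1577.9375 [281.7616 182.6238] [48.4119 53.8074] [[254.6, 164.6], [309.4, 164.6], [309.4, 207.6], [254.6, 207.6]]
top hole 113.65625 [281.8483 191.288 ] [11.6099 12.4899] 
top outer 1403.375 [460.3197 249.3059] [34.6059 56.4687] [[436.4, 234.3], [483.7, 233.1], [484.5, 264.4], [437.2, 265.7]]
top hole 116.875 [469.2493 249.0518] [11.6478 12.8037] 
scene outer 1297.09375 [299.2081 239.4876] [38.7639 50.3538] [[274.6, 219.6], [324.4, 219.6], [324.4, 254.4], [274.6, 254.4]]
scene hole 16.15625 [298.4108 234.1975] [2.7907 7.4403] 
scene outer 1103.5625 [134.2058 209.7164] [33.3986 54.2749] [[105.4, 186.1], [154.5, 184.4], [155.8, 223.5], [106.7, 225.2]]
scene hole 19.0 [123.4214 213.8155] [3.0519 8.0059] 
lughole [[0.5444 0.0371 0.04  ]]
brhole [[ 0.4237 -0.3413  0.006 ]]
knob [[0.468  0.2771 0.093 ]]
(array([0.5445, 0.0364, 0.0389]), [np.float64(0.0007325808044895104), np.float64(0.000732580804489512)]) (array([ 0.4238, -0.3421,  0.0061]), [np.float64(0.0008556132951396284), np.float64(0.0008556132951395847)]) (array([0.4684, 0.2793, 0.0938]), [np.float64(0.002350006426888239), np.float64(0.0023500064268882387)])
```

Heights from the two views agree with the text. Next I'll write a pose helper, then hover over the bracket for a wrist view.

```bash
cat >> h.py <<'E'
from scipy.spatial.transform import Rotation as Rn
np.set_printoptions(precision=4,suppress=True)
def down(yaw): # tool z down, tool y along world direction yaw
    y=np.array([np.cos(yaw),np.sin(yaw),0]); z=np.array([0,0,-1.]); return np.c_[np.cross(y,z),y,z]
def shift(p,yaw):
    s=env.read_state(); R=Rn.from_rotvec(s['eef_rot']).as_matrix()
    for k in(0,np.pi):
        print('d',R.T@(np.array(p)-s['ee_pos']),'r',Rn.from_matrix(R.T@down(yaw+k)).as_rotvec(),'yaw+',k)
E
python3 - <<'E'
from h import *
s=env.read_state(); R=Rn.from_rotvec(s['eef_rot']).as_matrix(); print(R,s['ee_pos'],s['q'])
d=get('wrist'); c,v=ray(d,[[d['cx'],d['cy']]]); print('cam in tool',R.T@(c-s['ee_pos']),R.T@v[0])
shift([.424,-.281,.20],np.pi/2)
E
```

```text
[[-0.9641  0.2656 -0.0004]
 [ 0.2656  0.9641 -0.0009]
 [ 0.0001 -0.0009 -1.    ]] [0.1659 0.6023 0.2407] [ 1.1759  0.2208  1.527   0.      1.3947 -0.1261]
cam in tool [ 0.0652  0.0001 -0.1427] [-0.2453 -0.0017  0.9695]
d [-0.4834 -0.7831  0.0413] r [-0.0006 -0.0002 -0.2688] yaw+ 0
d [-0.4834 -0.7831  0.0413] r [-0.0003  0.0009  2.8728] yaw+ 3.141592653589793
```

Careful with the scale: shifts go in shares of 80 cm and turns go in shares of 2 pi rad. That gives: -0.783 m / 0.8 = -0.9788, -0.277 m / 0.8 = -0.3463, -0.269 rad / 6.2832 = -0.0428.

>>> shift_gripper([
  [[1,-0.4,-0.3463,0,0,0,0],[1,-0.4,-0.3463,0,0,0,0],[1,-0.4,-0.3463,0,0,0,0],[1,-0.4,-0.3463,0,0,0,0],[1,-0.4,-0.3463,0,0,0,0],[1,-0.4,-0.3463,0,0,0,0],[1,-0.4,-0.3463,0,0,0,0],[1,-0.6038,-0.9788,0.05,0,0,-0.0428],[1,-0.6038,-0.9788,0.05,0,0,-0.0428],[1,-0.6038,-0.9788,0.05,0,0,-0.0428],[1,-0.6038,-0.9788,0.05,0,0,-0.0428],[1,-0.6038,-0.9788,0.05,0,0,-0.0428],[1,-0.6038,-0.9788,0.05,0,0,-0.0428],[1,-0.6038,-0.9788,0.05,0,0,-0.0428],[1,-0.6038,-0.9788,0.05,0,0,-0.0428],[1,-0.6038,-0.9788,0.05,0,0,-0.0428],[1,-0.6038,-0.9788,0.05,0,0,-0.0428],[1,-0.6038,-0.9788,0.05,0,0,-0.0428]],
])

```text
time_s: 2.55
ee_pos: [0.4235, -0.2801, 0.201]
eef_rot: [-0.0, -3.141, -0.001]
ft_force: [-0.5, 0.8, 0.2]
finger_gap: 1.002
grasp_force: 0.0
```

```bash
python3 -c "
from h import *
W=get('wrist','w1.png'); T=get('top','t1.png')
print(proj(W,[[.424,-.281,.056],[.424,-.342,.006]]))"
```

```text
[[274.9568 207.1075]
 [213.275  195.884 ]]
```

View pics/w1.png

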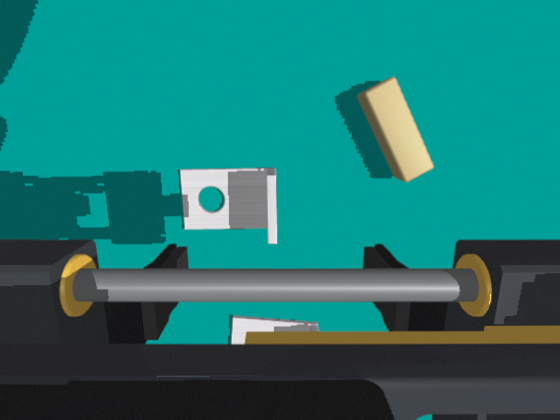

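The wrist view shows the bracket's hole at about (211,199). The foot's left edge is at x≈181, and the flange strip runs from x≈267 to 276 and y≈168 to 243.

```bash
python3 - <<'E'
from h import *
im=cv2.imread('pics/w1.png')[:,:,::-1]
g=im.mean(2).astype(int)
for y in range(164,248,4): print(y,g[y,258:282])
d=env.get_image('wrist')
for o in holes(d,(170,155,290,250)): print(o[:4])
cv2.imwrite('pics/c1.png',cv2.resize(im[155:250,170:290,::-1],None,fx=6,fy=6,interpolation=cv2.INTER_CUBIC))
E
```

```text
164 [104 104 103 105 104 103 103 103 104 103 102 103 103 103 103 104 103 104
 103 103 104 104 103 102]
168 [110 106 128 167 170 157 117 114 113 111 105 106 106 105 107 111 125 139
 109 103 103 104 104 104]
172 [129 131 130 129 130 129 130 130 127 115 110 111 113 114 110 115 126 149
 131 103 103 104 104 103]
176 [133 132 133 133 132 132 132 129 144 196 214 214 218 219 221 221 227 226
 137 103 103 104 104 103]
180 [132 131 132 132 133 132 132 127 146 200 220 219 222 224 223 223 228 229
 133 102 103 103 104 103]
184 [132 131 133 132 130 132 131 128 139 189 218 219 221 222 222 224 226 217
 131 102 102 104 103 104]
188 [127 127 128 128 128 127 127 123 133 181 219 218 220 222 223 223 226 214
 130 102 103 103 103 104]
192 [127 127 126 127 128 127 127 127 137 175 218 219 220 222 222 222 225 216
 143 104 103 103 103 104]
196 [127 128 130 129 129 129 127 127 135 174 223 220 220 221 222 222 225 216
 144 103 103 103 104 104]
200 [130 129 130 131 131 131 131 130 132 169 222 219 221 222 221 223 226 220
 160 108 102 104 103 103]
204 [131 130 129 130 131 131 130 129 132 164 222 219 218 221 221 223 2
[... 593 characters left out ...]
202 220 220 222 224 224 225 231
 229 131 103 103 103 103]
232 [104 103 103 104 104 104 103 102 105 137 195 219 220 221 224 224 225 232
 230 132 102 104 104 103]
236 [104 101 103 103 103 103 105 103 104 131 184 220 220 223 224 223 226 232
 229 131 102 103 103 104]
240 [103 103 103 104 103 103 104 103 104 134 180 220 222 223 224 223 226 233
 230 131 103 103 104 104]
244 [105 104 103 103 103 103 104 103 104 103 114 125 124 123 123 122 124 126
 124 102 103 103 104 104]
('outer', 55.3125, array([175.9454, 247.2747]), array([ 5.0826, 19.3359]))
('outer', 5861.40625, array([231.3253, 199.7429]), array([ 75.6004, 115.975 ]))
('hole', 490.78125, array([210.3368, 197.9784]), array([23.9718, 26.0829]))
```

View pics/c1.png

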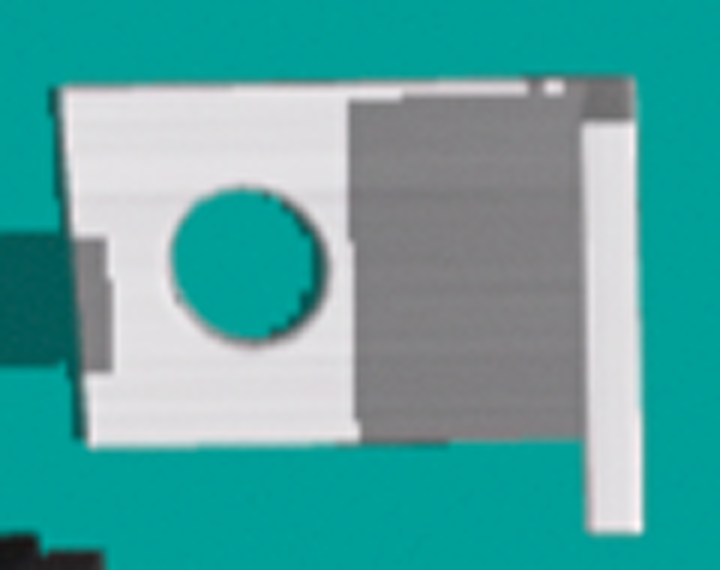

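The crop gives the flange-top corners at about (266.6,174.7), (275.5,174.7), (267.6,243.5) and (276.8,243.5), and the hole-rim centre at (211,198.9).

```bash
python3 - <<'E'
from h import *
W=env.get_image('wrist');S=env.get_image('scene')
c=[(266.6,174.7),(275.5,174.7),(267.6,243.5),(276.8,243.5)]
P=onplane(W,c,.056); print(P, P.mean(0))
h=onplane(W,[(211,198.9)],.006)[0]; print('hole',h,'foot left corners',onplane(W,[(180.2,169.2),(184.2,229)],.006))
a=(P[2]+P[3]-P[0]-P[1]); print('len',np.linalg.norm(a)/2,'flange dir',np.degrees(np.arctan2(a[1],a[0])))
v=P.mean(0)-h; print('hole->flange',np.hypot(v[0],v[1]),np.degrees(np.arctan2(v[1],v[0])))
print('scene proj',proj(S,P))
m=mask_nonteal(S['img'])[180:230,100:165]
cs=max(cv2.findContours(m,cv2.RETR_EXTERNAL,cv2.CHAIN_APPROX_NONE)[0],key=cv2.contourArea)
print(cv2.approxPolyDP(cs,1.5,True)[:,0]+[100,180])
E
```

```text
[[ 0.397  -0.2874  0.056 ]
 [ 0.397  -0.2801  0.056 ]
 [ 0.4572 -0.2869  0.056 ]
 [ 0.4571 -0.2789  0.056 ]] [ 0.4271 -0.2833  0.056 ]
hole [ 0.4278 -0.344   0.006 ] foot left corners [[ 0.3984 -0.3726  0.006 ]
 [ 0.4589 -0.3726  0.006 ]]
len 0.06011878749843786 flange dir 0.8465854134828958
hole->flange 0.06069691352325485 90.66667091531991
scene proj [[146.6851 186.9703]
 [150.0007 186.8531]
 [141.9323 203.96  ]
 [145.7012 203.8324]]
[[151 186]
 [147 185]
 [145 187]
 [142 201]
 [139 204]
 [112 205]
 [107 223]
 [109 225]
 [150 223]
 [155 208]]
```

To row units: 0.157 m / 0.8 = 0.1963, -0.0035 m / 0.8 = -0.0044, -0.013 rad / 6.2832 = -0.0021.

>>> shift_gripper([
  [[0.6,-0.0044,-0.0038,0.075,0,0,-0.0021],[0.6,-0.0044,-0.0038,0.15,0,0,-0.0021],[0.6,-0.0044,-0.0038,0.1963,0,0,-0.0021],[0.6,-0.0044,-0.0038,0.1963,0,0,-0.0021],[0,-0.0044,-0.0038,0.1963,0,0,-0.0021],[0,-0.0044,-0.0038,0.1963,0,0,-0.0021],[0,-0.0044,-0.0038,0.1963,0,0,-0.0021],[0,-0.0044,-0.0038,0.1963,0,0,-0.0021],[0,-0.0044,-0.0038,0.1963,0,0,-0.0021],[0,-0.0044,-0.0038,0.1963,0,0,-0.0021]],
], grip_force=40)

```text
time_s: 4.05
ee_pos: [0.4273, -0.2836, 0.0445]
eef_rot: [-0.021, 3.141, 0.0]
ft_force: [-0.4, 1.3, 2.9]
finger_gap: 0.085
grasp_force: 40.0
```

```bash
python3 -c "
from h import *
shift([.6055,.037,.19],0.0)"
```

```text
d [-0.1824  0.3183 -0.1455] r [0.0001 0.0001 1.5839] yaw+ 0
d [-0.1824  0.3183 -0.1455] r [-0.0001  0.0001 -1.5577] yaw+ 3.141592653589793
```

```bash
python3 - <<'E'
from h import *
d=env.get_image('top'); im=cv2.imread('pics/top0.png')[:,:,::-1]
g=mask_nonteal(im)
def edge(cols,ya,yb,up):
    out=[]
    for x in cols:
        col=np.where(g[ya:yb,x]>0)[0]
        out.append((x,ya+(col.max()+.5 if up else col.min()-.5)))
    return np.array(out)
for nm,cols,a,b,up in(('nearL',range(234,262),165,190,True),('nearR',range(302,328),160,185,True),('inner',range(246,312),150,170,False)):
    e=edge(cols,a,b,up); P=onplane(d,e,.04); l=cv2.fitLine(P[:,:2].astype(np.float32),cv2.DIST_HUBER,0,.01,.01).ravel()
    print(nm,e[0],e[-1],np.degrees(np.arctan2(l[1],l[0])),l[2:])
# lug sides
for nm,xa,xb,up in(('lugL',255,280,0),('lugR',285,310,1)):
    e=[]
    for y in range(182,204):
        c=np.where(g[y,xa:xb]>0)[0]; e.append((xa+(c.max()+.5 if up else c.min()-.5),y))
    P=onplane(d,e,.04); l=cv2.fitLine(P[:,:2].astype(np.float32),cv2.DIST_HUBER,0,.01,.01).ravel()
    print(nm,np.degrees(np.arctan2(l[1],l[0])),l[2:],np.round(e[0]),np.round(e[-1]))
E
```

```text
nearL [234.  180.5] [261.  178.5] -85.19594 [0.5681 0.1063]
nearR [302.  174.5] [327.  172.5] -84.6541 [ 0.5787 -0.0249]
inner [246.  161.5] [311.  156.5] -85.68738 [0.609  0.0438]
lugL 5.6466236 [0.5417 0.0681] [266. 182.] [268. 203.]
lugR 3.7626903 [0.5394 0.0054] [296. 182.] [298. 203.]
```

To row units: 0.325 m / 0.8 = 0.4063, -0.292 m / 0.8 = -0.365, 1.504 rad / 6.2832 = 0.2394.

>>> shift_gripper([
  [[0,0,0,-0.0625,0,0,0],[0,0,0,-0.1375,0,0,0],[0,0,0,-0.1938,0,0,0],[0,-0.365,0.4063,-0.1938,0,0,0.2394],[0,-0.365,0.4063,-0.1938,0,0,0.2394],[0,-0.365,0.4063,-0.1938,0,0,0.2394],[0,-0.365,0.4063,-0.1938,0,0,0.2394],[0,-0.365,0.4063,-0.1938,0,0,0.2394],[0,-0.365,0.4063,-0.1938,0,0,0.2394],[0,-0.365,0.4063,-0.1938,0,0,0.2394],[0,-0.365,0.4063,-0.1938,0,0,0.2394],[0,-0.365,0.4063,-0.1938,0,0,0.2394],[0,-0.365,0.4063,-0.1938,0,0,0.2394],[0,-0.365,0.4063,-0.1938,0,0,0.2394],[0,-0.365,0.4063,-0.1938,0,0,0.2394],[0,-0.365,0.4063,-0.1938,0,0,0.2394],[0,-0.365,0.4063,-0.1938,0,0,0.2394]],
])

```text
time_s: 6.22
ee_pos: [0.7149, 0.045, 0.1994]
eef_rot: [2.131, 2.308, 0.0]
ft_force: [0.4, -0.4, -3.0]
finger_gap: 0.088
grasp_force: 40.0
```

```bash
python3 -c "
from h import *
W=get('wrist','w2.png'); print(env.read_state()['eef_rot'])
print(proj(W,[[.5445,.0368,.04]]))"
```

```text
[2.1308 2.3083 0.0003]
[[ 81.4718 197.5372]]
```

View pics/w2.png

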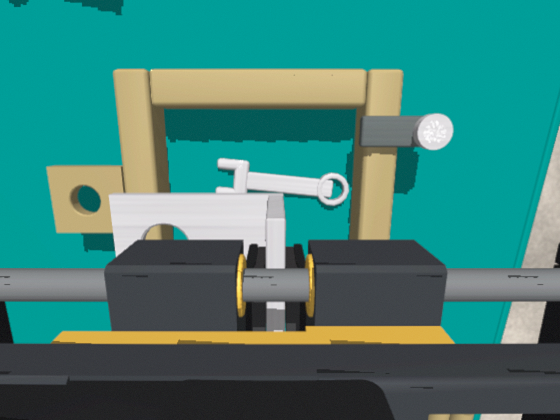

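The wrist view shows the lug hole at about (85,199), with lug edges at rows 166 and 233. The held bracket's foot has its side edge near row 194 and its end edge near x=111.

```bash
python3 - <<'E'
from h import *
W=env.get_image('wrist'); im=W['img']; h=cv2.cvtColor(im,cv2.COLOR_RGB2HSV)
beige=((h[...,0]>12)&(h[...,0]<30)&(h[...,1]>60)).astype(np.uint8); metal=((h[...,1]<50)&(h[...,2]>90)).astype(np.uint8)
teal=(mask_nonteal(im)==0)
def line(e,z,nm):
    e=np.array(e,float); P=onplane(W,e,z); l=cv2.fitLine(P[:,:2].astype(np.float32),cv2.DIST_HUBER,0,.001,.001).ravel()
    print(nm,e[0],e[-1],'ang',np.degrees(np.arctan2(l[1],l[0])),'pt',l[2:],'res',np.abs((P[:,:2]-l[2:])@[-l[1],l[0]]).max()); return l
def first(v): return np.argmax(v>0)
line([(x,150+first(beige[150:180,x])-.5) for x in range(54,106)],.04,'lugtop')
line([(x,215+np.where(beige[215:245,x])[0].max()+.5) for x in range(56,104)],.04,'lugbot')
line([(30+first(beige[y,30:70])-.5,y) for y in range(172,228)],.04,'lugend')
line([(100+first(beige[y,100:130])-.5,y) for y in range(78,160)],.04,'railnear')
zf=env.read_state()['ee_pos'][2]-.0445+.006
line([(x,180+first(metal[180:205,x])-.5) for x in range(118,260)],zf,'footside')
line([(100+first(metal[y,100:125])-.5,y) for y in range(200,250)],zf,'footend')
# lug hole rim
sub=beige[170:230,60:112]
cs,hi=cv2.findContours(sub,cv2.RETR_CCOMP,cv2.CHAIN_APPROX_NONE)
for c,k in zip(cs,hi[0]):
    if cv2.contourArea(c)>80:
        P=onplane(W,c[:,0]+[60.,170.],.04)[:,:2].astype(np.float32); print(k[3],cv2.contourArea(c),cv2.minEnclosingCircle(P),P.min(0),P.max(0))
cv2.imwrite('pics/c2.png',cv2.resize(im[150:260,40:240,::-1],None,fx=4,fy=4,interpolation=cv2.INTER_CUBIC))
E
```

```text
lugtop [ 54.  165.5] [105.  165.5] ang 4.4595447 pt [0.5453 0.0653] res 1.537955854568181e-06
lugbot [ 56.  226.5] [103.  232.5] ang 2.7854526 pt [0.5444 0.0048] res 0.00454734419250527
lugend [ 47.5 172. ] [ 56.5 227. ] ang -85.43424 pt [0.518  0.0328] res 0.00045046494499804035
railnear [113.5  78. ] [121.5 159. ] ang -85.69402 pt [0.5786 0.107 ] res 0.00045175528358700097
footside [118.  192.5] [259.  179.5] ang 8.3918295 pt [0.6603 0.0739] res 0.006300131726584603
footend [108.5 200. ] [114.5 249. ] ang -85.19079 pt [0.6266 0.0506] res 0.007168795255588438
-1 2948.0 ((0.5474469661712646, 0.034727804362773895), 0.03760450333356857) [0.5233 0.006 ] [0.5716 0.0634]
0 526.0 ((0.551226019859314, 0.03684624284505844), 0.0135512575507164) [0.5395 0.0241] [0.5618 0.0493]
```

View pics/c2.png

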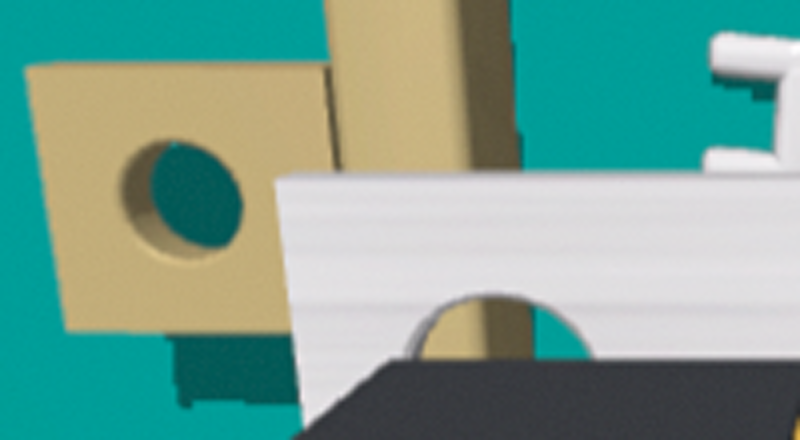

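The crop puts the lug rim centre at about (85.0,199.9) and the lug's left side at (46.1,166) to (56.3,232.4). The foot's corner is at about (109.2,194.5), with its end edge running to (114.1,257).

```bash
python3 - <<'E'
from h import *
W=env.get_image('wrist'); s=env.read_state(); R=Rn.from_rotvec(s['eef_rot']).as_matrix(); print(s['ee_pos'],'yaw',np.degrees(np.arctan2(R[1,1],R[0,1])))
L=onplane(W,[(85,199.9),(46.3,165.9),(56.3,232.4),(121,165.9),(110,232.5)],.04); print('lug',L)
u=np.array([np.cos(.079),np.sin(.079)]); n=np.array([-u[1],u[0]])
print('lug centre from corners (hole=+30mm from end):',(L[1]+L[2])[:2]/2+.03*u, 'width',np.linalg.norm(L[1]-L[2]))
zf=s['ee_pos'][2]-.0445+.006
F=onplane(W,[(109.3,194.6),(239.6,193.1),(114.1,257.1)],zf); print('foot',F)
a=F[1]-F[0];b=F[2]-F[0];print('side ang',np.degrees(np.arctan2(a[1],a[0])),'end ang',np.degrees(np.arctan2(b[1],b[0])))
y=R[:2,1]; nn=np.array([-y[1],y[0]])
h=F[0][:2]+.028*y-.03*nn; print('hole from corner',h,'hole from grasp',s['ee_pos'][:2]-.061*y)
E
```

```text
[0.7149 0.0452 0.1993] yaw 4.582960722934445
lug [[0.5475 0.035  0.04  ]
 [0.5155 0.0627 0.04  ]
 [0.5197 0.0025 0.04  ]
 [0.5804 0.0677 0.04  ]
 [0.5686 0.0064 0.04  ]]
lug centre from corners (hole=+30mm from end): [0.5475 0.035 ] width 0.060270555148672134
foot [[0.6259 0.0693 0.1608]
 [0.6947 0.0756 0.1608]
 [0.6272 0.034  0.1608]]
side ang 5.188430940149499 end ang -87.85761052750597
hole from corner [0.6562 0.0417] hole from grasp [0.6541 0.0403]
```

To row units: 0.115 m / 0.8 = 0.1438, 0.109 m / 0.8 = 0.1363.

>>> shift_gripper([
  [[0,0.0033,-0.0688,0,0,0,0],[0,0.0033,-0.135,0,0,0,0],[0,0.0033,-0.135,0.05,0,0,0],[0,0.0033,-0.135,0.1,0,0,0],[0,0.0033,-0.135,0.1313,0,0,0],[0,0.0033,-0.135,0.1363,0,0,0],[0,0.0033,-0.135,0.14,0,0,0],[0,0.0033,-0.135,0.1425,0,0,0],[0,0.0033,-0.135,0.1438,0,0,0],[0,0.0033,-0.135,0.1438,0,0,0]],
])

```text
time_s: 7.62
ee_pos: [0.6073, 0.0392, 0.0847]
eef_rot: [2.13, 2.308, 0.001]
ft_force: [0.9, -0.0, -2.9]
finger_gap: 0.094
grasp_force: 40.0
```

```bash
python3 - <<'E'
from h import *
W=get('wrist','w3.png');get('scene','s3.png');
a=cv2.imread('pics/w3.png')[150:400,60:300];b=cv2.imread('pics/s3.png')[180:290,230:390]
b=cv2.resize(b,(436,300)); a=cv2.resize(a,(288,300)); cv2.imwrite('pics/c3.png',np.hstack([a,b]))
E
```

```text
(no output)
```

View pics/c3.png

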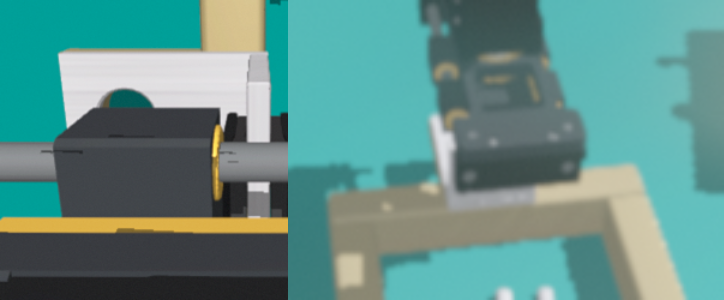

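The wrist view shows the bracket over the lug, with the lug fully hidden and the hole open below. The scene view shows it at the rail. There's no contact force yet, so I'll lower it the last bit, release it and back off to check.

To row units: 0.001 m / 0.8 = 0.0013.

>>> shift_gripper([
  [[0,0,0,0.0013,0,0,0],[0,0,0,0.0013,0,0,0]],
])

```text
time_s: 7.98
ee_pos: [0.6073, 0.0392, 0.0845]
eef_rot: [2.13, 2.308, 0.0]
ft_force: [-3.6, 0.1, 4.3]
finger_gap: 0.091
grasp_force: 40.0
```

>>> shift_gripper([
  [[0,0,0,0.0013,0,0,0],[0,0,0,0.0013,0,0,0]],
])

```text
time_s: 8.22
ee_pos: [0.6074, 0.0392, 0.0845]
eef_rot: [2.13, 2.308, 0.0]
ft_force: [-7.0, 0.2, 11.5]
finger_gap: 0.09
grasp_force: 40.0
```

To row units: -0.14 m / 0.8 = -0.175, -0.12 m / 0.8 = -0.15.

>>> shift_gripper([
  [[0.35,0,0,0,0,0,0],[0.35,0,0,0,0,0,0],[0.35,0,0,-0.025,0,0,0],[0.35,0,0,-0.1,0,0,0],[0.35,0,0,-0.15,0,0,0],[0.35,-0.05,-0.0688,-0.175,0,0,0],[0.35,-0.05,-0.0688,-0.175,0,0,0],[0.35,-0.05,-0.0688,-0.175,0,0,0]],
])

```text
time_s: 9.22
ee_pos: [0.5557, -0.0054, 0.2236]
eef_rot: [2.131, 2.306, 0.002]
ft_force: [0.0, -0.1, -0.3]
finger_gap: 0.352
grasp_force: 0.0
```

```bash
python3 - <<'E'
from h import *
W=get('wrist','w4.png');T=get('top','t4.png');p=proj(W,[[.5475,.035,.046]])[0]; print(p)
x,y=p.astype(int); im=W['img'][max(0,y-100):y+100,max(0,x-100):x+160,::-1]
print(max(0,x-100),max(0,y-100)); cv2.imwrite('pics/c4.png',cv2.resize(im,None,fx=3,fy=3,interpolation=cv2.INTER_CUBIC))
E
```

```text
[267.9036 155.0681]
167 55
```

View pics/c4.png

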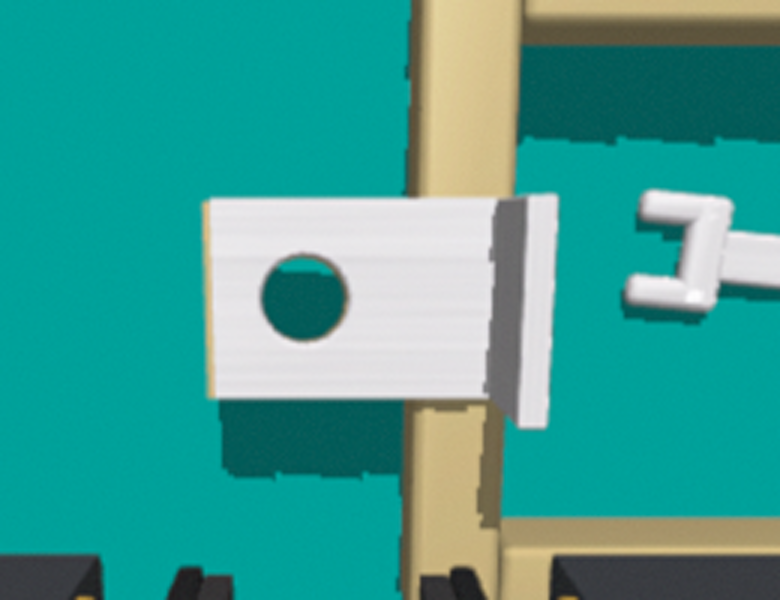

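The bracket sits flat on the lug. Its sides are flush, a strip of about 2 mm of lug shows at the end as expected, and the flange stands over the rail. The hole rim centre is at crop (305,297), which is pixel (268.3,153.7), with no lug showing through it. Next is the pin.

```bash
python3 - <<'E'
from h import *
W=env.get_image('wrist'); print('hole',onplane(W,[(268.3,153.7)],.046)); shift([.508,.272,.25],1.39)
E
```

```text
hole [[0.5475 0.0371 0.046 ]]
d [ 0.2795 -0.0254 -0.0279] r [ 0.     -0.0004 -1.3095] yaw+ 0
d [ 0.2795 -0.0254 -0.0279] r [-0.0004 -0.0001  1.8321] yaw+ 3.141592653589793
```

To row units: 0.28 m / 0.8 = 0.35, -0.028 m / 0.8 = -0.035, -1.31 rad / 6.2832 = -0.2085.

>>> shift_gripper([
  [[0.6,0.35,-0.0313,-0.035,0,0,-0.2085],[0.6,0.35,-0.0313,-0.035,0,0,-0.2085],[0.6,0.35,-0.0313,-0.035,0,0,-0.2085],[0.6,0.35,-0.0313,-0.035,0,0,-0.2085],[0.6,0.35,-0.0313,-0.035,0,0,-0.2085],[0.6,0.35,-0.0313,-0.035,0,0,-0.2085],[0.6,0.35,-0.0313,-0.035,0,0,-0.2085],[0.6,0.35,-0.0313,-0.035,0,0,-0.2085],[0.6,0.35,-0.0313,-0.035,0,0,-0.2085]],
])

```text
time_s: 10.5
ee_pos: [0.5081, 0.2723, 0.2497]
eef_rot: [-0.289, -3.127, 0.0]
ft_force: [-0.8, 0.6, -0.4]
finger_gap: 0.6
grasp_force: 0.0
```

```bash
python3 - <<'E'
from h import *
W=get('wrist','w5.png'); print(proj(W,[[.468,.279,.093],[.468,.279,.055]]))
E
```

```text
[[275.0382 156.8761]
 [275.1468 153.6022]]
```

View pics/w5.png

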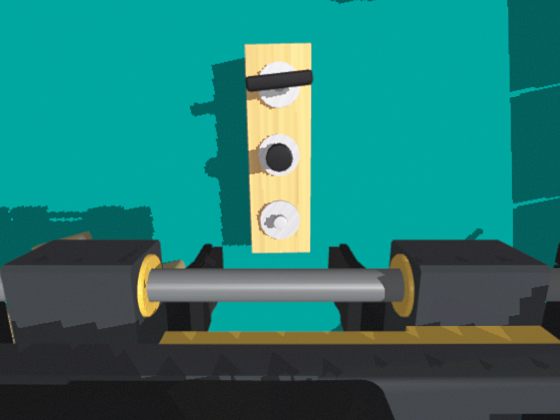

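The wrist view shows the round black knob at about (279,157), its collar at (279,155), and the stand almost square with the picture.

```bash
python3 - <<'E'
from h import *
W=env.get_image('wrist');S=env.get_image('scene'); T=env.get_image('top'); t0=cv2.imread('pics/top0.png')[:,:,::-1]; s0=cv2.imread('pics/scene0.png')[:,:,::-1]
im=W['img']; m=(im[130:185,250:310].max(2)<70).astype(np.uint8)
c=max(cv2.findContours(m,cv2.RETR_EXTERNAL,cv2.CHAIN_APPROX_NONE)[0],key=cv2.contourArea); e=cv2.minEnclosingCircle(c); uv=np.array(e[0])+[250,130]
print('knob',uv,e[1],onplane(W,[uv],.093))
hs=cv2.cvtColor(im,cv2.COLOR_RGB2HSV); cm=((hs[...,1]<60)|(hs[...,2]<70))[128:184,252:306].astype(np.uint8)
c=max(cv2.findContours(cm,cv2.RETR_EXTERNAL,cv2.CHAIN_APPROX_NONE)[0],key=cv2.contourArea);x,y,w,h=cv2.boundingRect(c); print('collar box',x+252,y+128,w,h,onplane(W,[(x+252+(w-1)/2,y+128+(h-1)/2)],.055))
def kn(i,b):
    x0,y0,x1,y1=b; m=(i[y0:y1,x0:x1].max(2)<60).astype(np.uint8); ys,xs=np.nonzero(m); return xs.min()+x0,xs.max()+x0,ys.min()+y0,ys.max()+y0,np.array([xs.mean()+x0,ys.mean()+y0])
k=kn(t0,(143,220,168,242)); print('top knob',k); k2=kn(s0,(405,180,424,206)); print('scene knob',k2)
ks=((k2[0]+k2[1])/2,k2[2]+1.5)
print(tri([(W,uv),(S,ks)]))
print('stand sides',[onplane(W,[p],.05)[0] for p in((246,50),(251,245),(310.5,50),(310,245))])
E
```

```text
knob [279.     156.6923] 13.692407608032227 [[0.4686 0.2822 0.093 ]]
collar box 258 134 42 42 [[0.4695 0.2818 0.055 ]]
top knob (np.int64(148), np.int64(161), np.int64(225), np.int64(235), array([155.0081, 229.9435]))Traceback (most recent call last):
  File "<stdin>", line 10, in <module>
  File "<stdin>", line 9, in kn
    return umr_minimum(a, axis, None, out, keepdims, initial, where)
ValueError: zero-size array to reduction operation minimum which has no identity
```

```bash
python3 -c "
from h import *
shift([.469,.2815,.079],1.385)"
```

```text
d [0.0402 0.0023 0.1712] r [-0.     -0.0001  0.0034] yaw+ 0
d [0.0402 0.0023 0.1712] r [ 0.0001 -0.0001 -3.1382] yaw+ 3.141592653589793
```

To row units: 0.171 m / 0.8 = 0.2138, 0.165 m / 0.8 = 0.2063.

>>> shift_gripper([
  [[0.7,0.05,0.0025,0.025,0,0,0],[0.7,0.05,0.0025,0.1,0,0,0],[0.7,0.05,0.0025,0.1625,0,0,0],[0.7,0.05,0.0025,0.2063,0,0,0],[0.7,0.05,0.0025,0.2138,0,0,0],[0.7,0.05,0.0025,0.2138,0,0,0],[0,0.05,0.0025,0.2138,0,0,0],[0,0.05,0.0025,0.2138,0,0,0],[0,0.05,0.0025,0.2138,0,0,0],[0,0.05,0.0025,0.2138,0,0,0],[0,0.05,0.0025,0.2138,0,0,0]],
], grip_force=25)

```text
time_s: 12.08
ee_pos: [0.4692, 0.2814, 0.0795]
eef_rot: [0.284, 3.128, 0.001]
ft_force: [-0.5, 0.8, 2.1]
finger_gap: 0.267
grasp_force: 25.0
```

```bash
python3 -c "
from h import *
shift([.547,.036,.18],1.65)"
```

```text
d [-0.1206 -0.2273 -0.1006] r [ 0.0004  0.0004 -0.26  ] yaw+ 0
d [-0.1206 -0.2273 -0.1006] r [ 0.0005 -0.0005  2.8816] yaw+ 3.141592653589793
```

To row units: -0.2275 m / 0.8 = -0.2844, -0.12 m / 0.8 = -0.15, -0.26 rad / 6.2832 = -0.0414.

>>> shift_gripper([
  [[0,0,0,-0.0625,0,0,0],[0,0,0,-0.125,0,0,0],[0,0,0,-0.125,0,0,0],[0,-0.15,-0.2844,-0.125,0,0,-0.0414],[0,-0.15,-0.2844,-0.125,0,0,-0.0414],[0,-0.15,-0.2844,-0.125,0,0,-0.0414],[0,-0.15,-0.2844,-0.125,0,0,-0.0414],[0,-0.15,-0.2844,-0.125,0,0,-0.0414],[0,-0.15,-0.2844,-0.125,0,0,-0.0414],[0,-0.15,-0.2844,-0.075,0,0,-0.0414],[0,-0.15,-0.2844,-0.05,0,0,-0.0414],[0,-0.15,-0.2844,-0.05,0,0,-0.0414]],
])

```text
time_s: 13.58
ee_pos: [0.5437, 0.0379, 0.1166]
eef_rot: [0.128, -3.133, -0.002]
ft_force: [0.1, 0.6, -1.4]
finger_gap: 0.268
grasp_force: 25.0
```

```bash
python3 - <<'E'
from h import *
s=env.read_state()
W=get('wrist','w6.png');S=get('scene','s6.png')
a=cv2.resize(cv2.imread('pics/s6.png')[190:270,250:350],None,fx=4,fy=4,interpolation=cv2.INTER_CUBIC); b=cv2.resize(W['img'][60:380,80:480,::-1],(400,320))
cv2.imwrite('pics/c6.png',np.hstack([a,b]))
p=np.array(s['ee_pos']); print(proj(S,[[p[0],p[1],p[2]-.0655],[.5465,.0355,.046]]))
E
```

```text
[[300.2163 228.006 ]
 [299.0555 230.9814]]
```

View pics/c6.png

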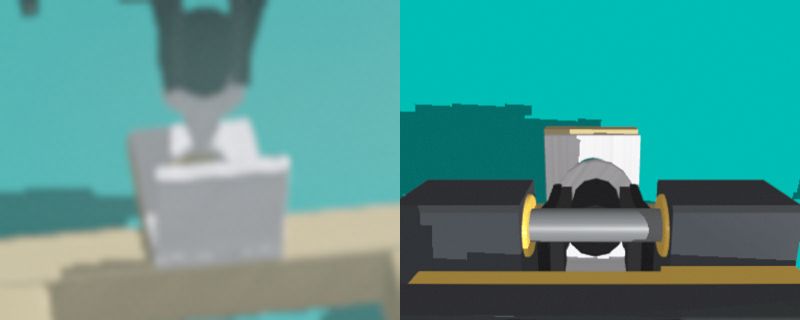

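The scene crop shows the pin upright with its tapered tip just above the hole, behind the flange. The wrist crop shows the collar over the foot. I'll let the arm settle and correct.

>>> shift_gripper([
  [[0,0,0,0,0,0,0],[0,0,0,0,0,0,0]],
])

```text
time_s: 13.92
ee_pos: [0.547, 0.036, 0.1204]
eef_rot: [-0.125, 3.137, -0.0]
ft_force: [-0.6, -1.2, -1.5]
finger_gap: 0.265
grasp_force: 25.0
```

```bash
python3 -c "
from h import *
shift([.5467,.0357,.1],1.65)"
```

```text
d [ 0.0003 -0.0003  0.0204] r [-0.0003  0.0019  0.0003] yaw+ 0
d [ 0.0003 -0.0003  0.0204] r [-0.003  -0.0004 -3.1413] yaw+ 3.141592653589793
```

To row units: 0.025 m / 0.8 = 0.0313, 0.02 m / 0.8 = 0.025.

>>> shift_gripper([
  [[0,0,0,0.0125,0,0,0],[0,0,0,0.025,0,0,0],[0,0,0,0.0313,0,0,0],[0,0,0,0.0313,0,0,0]],
])

```text
time_s: 14.42
ee_pos: [0.5456, 0.0358, 0.0933]
eef_rot: [0.124, -3.137, -0.0]
ft_force: [-0.7, -0.0, -2.4]
finger_gap: 0.27
grasp_force: 25.0
```

>>> shift_gripper([
  [[0,0,0,0.01,0,0,0],[0,0,0,0.0175,0,0,0],[0,0,0,0.0213,0,0,0],[0,0,0,0.0213,0,0,0]],
])

```text
time_s: 14.92
ee_pos: [0.546, 0.0358, 0.0769]
eef_rot: [0.124, -3.138, -0.0]
ft_force: [-0.0, 0.4, -2.5]
finger_gap: 0.266
grasp_force: 25.0
```

No side force. Lower the last 1–2 mm, release, and retreat straight up.

>>> shift_gripper([
  [[0,0,0,0.0013,0,0,0],[0,0,0,0.0025,0,0,0],[0,0,0,0.0025,0,0,0]],
])

```text
time_s: 15.3
ee_pos: [0.5466, 0.0358, 0.0758]
eef_rot: [-0.124, 3.138, -0.0]
ft_force: [-0.1, 0.5, 1.2]
finger_gap: 0.269
grasp_force: 25.0
```

>>> shift_gripper([
  [[0.6,0,0,0,0,0,0],[0.6,0,0,0,0,0,0],[0.6,0,0,0,0,0,0],[0.6,0,0,-0.025,0,0,0],[0.6,0,0,-0.075,0,0,0],[0.6,0,0,-0.15,0,0,0],[0.6,-0.0625,0,-0.1875,0,0,0],[0.6,-0.0625,0,-0.1875,0,0,0],[0.6,-0.0625,0,-0.1875,0,0,0]],
])

```text
time_s: 16.42
ee_pos: [0.5952, 0.0398, 0.224]
eef_rot: [0.124, -3.137, -0.0]
ft_force: [-0.9, 0.4, -0.9]
finger_gap: 0.603
grasp_force: 0.0
```

```bash
python3 - <<'E'
from h import *
W=get('wrist','w7.png');S=get('scene','s7.png');T=get('top','t7.png')
a=cv2.resize(S['img'][180:280,240:360,::-1],(384,320),interpolation=cv2.INTER_CUBIC); b=cv2.resize(W['img'][50:300,130:430,::-1],(384,320))
cv2.imwrite('pics/c7.png',np.hstack([a,b]))
E
```

```text
(no output)
```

View pics/c7.png

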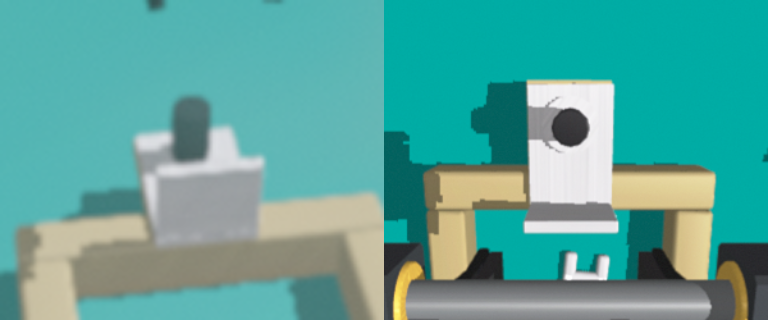

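The pin stands upright with its collar seated on the bracket. The bracket is square on the lug with its flange over the rail, and the gripper is clear.

```bash
python3 -c "
from rig import env
print(env.sign_off())"
```

```text
the job is handed in; nothing more can be done
None
```

The job is handed in at about 16.5 s on the robot's clock: the drilled bracket lies flat and square on the lug with its flange over the rail, and the round-knob pin is down through both holes with its collar resting on the bracket, as the last camera views show; the sign-off returned no verdict.

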